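# Set up a bend-test bar under the swing gauge

### The arm

A 6-joint arm with a two-finger parallel gripper is mounted at the origin on the work surface. World frame = base frame: x ahead of the robot, y to its left, z up, the work surface at z = 0. Lengths are in mm, angles in rad, forces in N, time in s.
With the tool pointing down it reaches from about 350 to 875 mm from the base axis. Payload 15.5 kg.
Tool frame: the origin (TCP) lies midway between the tips of the shut fingers; the grasp point (between the pads) lies 19 mm behind it; z points along the fingers, y is the direction in which the jaws open and shut (so a half turn about z gives the same grasp; the last joint's range is limited). The gripper opens to 85 mm and grips with 20 to 120 N. Pads are 22 mm wide; open, the fingers measure 114 mm over their backs; the gripper's body (76 mm by 85 mm) begins 54 mm behind the grasp point. The pads swing forward as they close: fully open they stand 13 mm farther back than shut.
Start: joints at [1.121, 0.494, 1.345, -0, 1.302, -0.096], TCP at [217.122, 586.076, 231.277] pointing down, gripper open.
Joint ranges: [-2.91, 2.91], [-0.82, 2.16], [0.22, 2.67], [-1.22, 4.37], [0.12, 2.79], [-3.08, 3.08]. Speed limits (rad/s): [1.89, 1.89, 2.57, 3.01, 3.01, 3.01].

### API

Orientations are given as a 3x3 rotation matrix whose columns are the frame's x, y, z axes.
In Python, from workcell import bot gives the robot as it stands. The module is installed in compiled form; this text tells all that it offers.
- The arm moves only by the tool move_arm, never from a script. Its argument "plan" is a list of rows, each a list of 3 entries, a list of its own where there are three numbers: the shift along the world's x, y, z scaled (see below), then the turn, a rotation vector about the world's x, y, z scaled (see below), then the closure, from 0 (fully open) to 1 (shut). A call has 1 to 8 rows; each row is the pose to reach, as a shift and turn from the pose commanded when the call began, turning the shorter way round; what a row does not reach only later rows make up. The controller multiplies each number of a shift by 0.15 m and each number of a turn by 180 degrees. A row lasts 1/8 s, in which the tool goes at most 62.5 mm and 10.7 degrees, less where a joint would pass 70% of its speed; a pose out of reach is approached as far as the arm can. A call with a number of a shift or a turn outside -1 to 1 is refused whole. A call with a gripper value outside its range is refused whole. The fingers move at their own pace and stop on an object; "squeeze" is the grip in N (left out, the last holds). Time passes only in rows, so rows that repeat a pose let the fingers close. It gives the time, the measured TCP pose, the force and the opening at its end, in the units of the state.
- bot.read_state(): the state, without advancing time (a new reading comes with each control period).
- bot.grab_frame(name): name is "side" or "top"; returns a dict with "pixels" (400x640x3 uint8, red, green, blue), "depth" (400x640 float32, mm along the optical axis (not along the pixel's ray), 0 where there is no reading), "vertical_fov" (degrees; the focal length in pixels is half the picture's height over the tangent of half this angle, whatever the lens; pixels are square), "cx", "cy" (the principal point, pixels), "distortion" ([k1, k2, p1, p2, k3] as OpenCV has them; the pictures are not rectified), "rvec" (rotation vector, rad) and "tvec" (3), from world to camera coordinates, as OpenCV has them. Camera axes: x right, y down, z forward; pixel columns grow to the right and rows downward; lengths in mm; the calibration is good to about 2 mm. A picture is of the moment at which its call begins.
- bot.job_done(): hands the job in, once; it reports no verdict.
Trained networks look in a picture, given as the dict that the camera call returned (one of the last four; its "shot" number tells which), for a name from the list of things; names that differ only in an ending like _2 or _b are one class to them, and where a whole thing is asked for, a point or a joint stands for the part that bears it (a point fixed in the world has none). Each returns a list of dicts, best first, with "score" (0 to 1); they miss things now and then, are a little off and sometimes report something else, mostly with a low value. They report only what shows in the picture. A call takes as long as a camera call.
- bot.look_for(picture, query): "xyz" ([x, y, z] in mm, in world coordinates, good to about 4 mm: the middle of the surface that is visible of it).
- bot.regions_of(picture, query): "pixels" (400x640 bool, what is visible of it).
The state is a dict: "clock": time; "qpos": joint angles; "joint_velocities": joint speeds; "tau": joint torques, N m; "tcp_pos": TCP position; "orientation": TCP orientation; "ft_force": force on the tool from outside, world axes, zero at the start; "wrist_torque": the same for the moment, N m; "width": finger opening in mm.
Only numpy, scipy, OpenCV 4.12 (cv2) and the standard library are available. Lean on these libraries where they do the work, as an engineer would, in place of code of your own. Each camera call takes 0.05 s, during which the arm holds its last target. There are 200 camera calls.

### The job

Swing the gauge arm by its red knob well clear of the bend fixture, at least 50 degrees. Pull the brass bar out of the rack by its end, lay it flat in the middle of the black rubber mat and let go, then take it by its middle and set it gently down across the two raised rollers of the fixture, between the blue ears, centred. Finally swing the gauge arm back so that its tip stands over the middle of the bar, and leave the other bars and things as they are.

Things in the scene. Friction and masses are not known exactly. Their poses are not given: they have to be found in the camera images.
- brass_bar: square brass (yellow metal) bar, 16 x 16 x 150 mm, own y along its length, origin at the centre of its underside; thin black line round its middle; about 0.3 kg; starts in one of the rack's three slots, lying along the rack's y with 47 to 63 mm of it sticking out of the open +y side
- brass_bar_mid (a point): centre of the brass bar's volume, 8 mm above its underside, half way along
- steel_bar: square dark steel bar, 16 x 16 x 150 mm, own y along its length, origin at the centre of its underside; thin black line round its middle; stays in its slot
- steel_bar_mid (a point): centre of the dark steel bar
- alu_bar: square aluminium bar, 16 x 16 x 150 mm, own y along its length, origin at the centre of its underside; thin black line round its middle; stays in its slot
- alu_bar_mid (a point): centre of the aluminium bar
- bar_rack: fixed plywood rack 226 (x) x 100 (y) x 58 mm high, origin at the centre of its underside; three horizontal slots along y, 70 mm apart, open only at its +y side (y = 50 mm), floor at 20 mm, clear roof from 52 to 58 mm: bars can only be pulled out along +y by the end that sticks out
- rubber_mat: fixed black rubber mat 200 (x) x 180 (y) x 4 mm, origin at the centre of its underside; the bar is laid down on it, its middle within 60 mm of the mat's
- bend_fixture: fixed bend fixture: grey base plate 20 mm high (x -65 to 185, y -85 to 85 mm), origin on its underside below the middle between the rollers; two dark forks 14 mm thick (y) and 70 mm wide (x) at y = -50 and 50 mm, 86 mm free between them; the bar lies along y, resting on both. A steel post 26 mm thick stands at x = 140 mm, 200 mm high
- roller_mid (a point): point midway between the two steel rollers (8 mm thick, axes along x, one on each fork) at the height of their tops, 90 mm; axes as the fixture's. The bar's underside rests at this height. On each fork two blue ears flank the roller, leaving a gap of 28 mm (x -14 to 14 mm), and rise to 112 mm
- gauge_arm (a joint): angle of the gauge arm about its vertical post, rad: 0 = gauge exactly over the middle between the rollers, grows clockwise seen from above (gauge moves to the fixture's +y side); range -0.4 to 1.6, well clear from 0.85; stays where it is left (stiff hinge, about 1 N at the knob)
- gauge_pivot (a point): on the axis of the arm's hinge, at 199 mm height, 140 mm from the knob's axis
- gauge_knob (a point): centre of the upright round red knob on top of the arm's end, 20 mm thick, from 216 to 256 mm above the table, this point at 240 mm
- gauge_tip (a point): lower end of the dial gauge's plunger, 123 mm above the table, straight below the knob; the gauge's round black body is 52 mm across, 20 to 27 mm thick
- puck_black: loose bystander: black sample puck 32 mm across, 22 mm high, origin under it
- puck_green: loose bystander: green sample puck 32 mm across, 22 mm high, origin under it
- polish_bottle: loose bystander: white bottle, 50 mm across, 130 mm high, yellow label, origin under it
- powder_jar: loose bystander: amber jar 56 mm across, 60 mm high, origin under it
- brush: loose bystander: hand brush lying along its x, origin under it
- loupe: loose bystander: black loupe 38 mm across, 36 mm high, origin under it

How it is judged:
By the outcome, as a careful person would: the job done as asked, in the order asked, and still so for the second after the job is handed in, with the robot touching nothing.
It also fails if it takes over 72 s, if anything falls off the work surface, if the arm or the gripper's body presses on something with over 40 N, if the wrist force passes 120 N, or if a joint passes its speed limit or range.

## Working session

There is one attempt and no reset: what is moved stays moved. The work goes in short steps, Python scripts to look and compute and a tool call to move; the robot and the scene stay as the last step left them, time stands still between calls to the robot, and variables do not carry over. Pictures are saved under pics/ and viewed, about 8 in all and at most 12, crops included, and the job is handed in when it is done.

Besides the shell and the picture viewer there is one more tool, called after "Call:" by a JSON object that holds its "op" and its "data". move_arm: Moves the arm, as the interface text tells. Shifts and turns lie within -1 to 1; 1 stands for 0.15 m of shift or 180 degrees of turn. Its arguments: {"type":"object","properties":{"plan":{"type":"array","items":{"type":"array"}},"squeeze":{"type":"number"}},"required":["plan"]}

```bash
mkdir -p pics; cat > h.py <<'E'
import numpy as np, cv2
from workcell import bot
def K(f):
    F=200/np.tan(np.radians(f["vertical_fov"])/2)
    return np.array([[F,0,f["cx"]],[0,F,f["cy"]],[0,0,1.]])
def cloud(f):
    # world points for all pixels (400,640,3), nan w/o depth
    v,u=np.mgrid[0:400,0:640]
    p=np.stack([u,v],-1).reshape(-1,1,2).astype(np.float64)
    n=cv2.undistortPoints(p,K(f),np.array(f["distortion"],float)).reshape(400,640,2)
    d=f["depth"].astype(float); d=np.where(d>0,d,np.nan)
    c=np.dstack([n*d[...,None],d]); R,_=cv2.Rodrigues(np.array(f["rvec"],float))
    return (c-np.array(f["tvec"],float).ravel())@R
def px(f,P):
    return cv2.projectPoints(np.array(P,float).reshape(-1,3),np.array(f["rvec"],float),np.array(f["tvec"],float),K(f),np.array(f["distortion"],float))[0].reshape(-1,2)
def save(f,n): cv2.imwrite("pics/"+n,f["pixels"][...,::-1])
E
python3 - <<'E'
from h import *
fs={n:bot.grab_frame(n) for n in("top","side")}
save(fs["top"],"top0.png");save(fs["side"],"side0.png")
for q in["brass_bar","steel_bar","alu_bar","bar_rack","rubber_mat","bend_fixture","gauge_knob","gauge_tip","gauge_arm","polish_bottle","powder_jar","brush","loupe","puck_black","puck_green"]:
    for n in fs:
        print(q,n,[(np.round(d["xyz"]).tolist(),round(d["score"],2)) for d in bot.look_for(fs[n],q)[:2]])
print(bot.read_state()["clock"])
E
```

```text
brass_bar top [([553.0, -284.0, 35.0], 0.47), ([548.0, 227.0, 214.0], 0.3)]
brass_bar side [([550.0, -278.0, 35.0], 0.6), ([509.0, 232.0, 214.0], 0.52)]
steel_bar top [([414.0, -267.0, 39.0], 0.46), ([474.0, -351.0, 56.0], 0.44)]
steel_bar side [([410.0, -260.0, 34.0], 0.57)]
alu_bar top [([485.0, -274.0, 36.0], 0.66), ([546.0, 228.0, 215.0], 0.63)]
alu_bar side [([476.0, -271.0, 36.0], 0.76)]
bar_rack top [([692.0, -116.0, 86.0], 0.74), ([472.0, -350.0, 58.0], 0.55)]
bar_rack side [([468.0, -353.0, 56.0], 0.96), ([512.0, 225.0, 215.0], 0.6)]
rubber_mat top [([510.0, -43.0, 5.0], 0.79), ([531.0, 204.0, 20.0], 0.46)]
rubber_mat side [([509.0, -50.0, 6.0], 0.72)]
bend_fixture top [([530.0, 207.0, 22.0], 0.6)]
bend_fixture side [([512.0, 209.0, 24.0], 0.86)]
gauge_knob top []
gauge_knob side [([509.0, 230.0, 217.0], 0.88), ([738.0, -48.0, 19.0], 0.75)]
gauge_tip top [([546.0, 227.0, 219.0], 0.73), ([481.0, -274.0, 36.0], 0.52)]
gauge_tip side [([510.0, 228.0, 216.0], 0.97)]
gauge_arm top [([548.0, 228.0, 214.0], 0.56)]
gauge_arm side [([509.0, 232.0, 214.0], 0.82), ([612.0, 473.0, 18.0], 0.28)]
polish_bottle top [([691.0, -115.0, 87.0], 0.83)]
polish_bottle side [([686.0, -132.0, 79.0], 0.67), ([511.0, 212.0, 27.0], 0.33)]
powder_jar top [([743.0, -307.0, 62.0], 0.88)]
powder_jar side [([730.0, -312.0, 54.0], 0.86)]
brush top [([613.0, 477.0, 17.0], 0.65)]
brush side [([610.0, 471.0, 16.0], 0.67)]
loupe top [([741.0, -36.0, 12.0], 0.47), ([474.0, -350.0, 59.0], 0.44)]
loupe side [([359.0, 437.0, 24.0], 0.73)]
puck_black top []
puck_black side [([549.0, -279.0, 40.0], 0.46)]
puck_green top []
puck_green side []
1.6
```

```bash
cd pics; python3 -c "
import cv2
a=cv2.imread('top0.png');b=cv2.imread('side0.png');cv2.imwrite('both0.png',cv2.resize(cv2.vconcat([a,b]),(480*1,600)))"
```

```text
(no output)
```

View pics/top0.png

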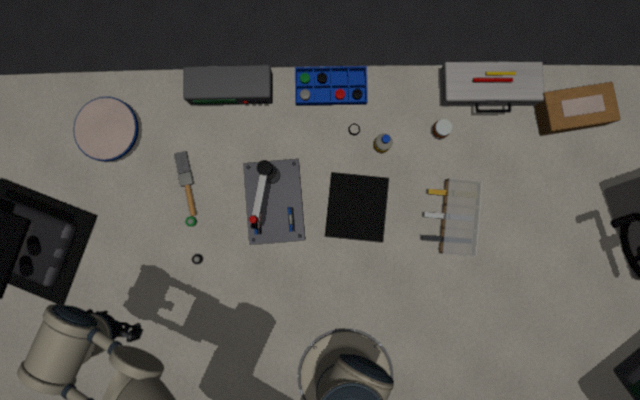

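View pics/side0.png

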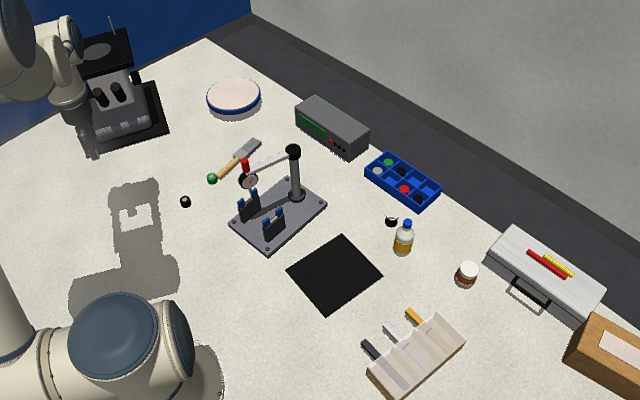

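The top view (image up = +x, left = +y) shows the post at px (264,168), the red knob at (254,220) and the ears at about (258,218) and (291,218). The mat is at (357,207). The brass bar's end is at (437,191), in the rack's farthest slot. The pucks are at (191,221) and (197,258). Next I'll measure the geometry from depth.

```bash
python3 - <<'E'
from h import *
for n in("top","side"):
    f=bot.grab_frame(n); P=cloud(f); im=f["pixels"]; hsv=cv2.cvtColor(im,cv2.COLOR_RGB2HSV)
    H,S,V=[hsv[...,i].astype(int) for i in range(3)]; x,y,z=P[...,0],P[...,1],P[...,2]
    def box(a,b,c,d,e,g): return (x>a)&(x<b)&(y>c)&(y<d)&(z>e)&(z<g)
    def rect(m,name):
        if m.sum()<8: print(n,name,m.sum());return
        r=cv2.minAreaRect(P[m][:,:2].astype(np.float32)); print(n,name,m.sum(),"rect",np.round(r[0],1),np.round(r[1],1),round(r[2],1),"zmed",round(float(np.median(P[m][:,2])),1), "mean",np.round(P[m].mean(0),1))
    print("table z",np.nanmedian(z[box(300,420,-150,50,-30,30)]))
    rect(box(400,700,80,320,14,26)&(S<60),"base")
    rect(box(400,700,-200,70,-5,12)&(V<30),"mat")
    rect(box(350,650,-430,-290,50,66),"rackroof")
    red=((H<8)|(H>172))&(S>120)&(V>70)&box(350,650,100,400,200,280); rect(red,"knob")
    rect(box(550,720,120,300,190,260)&(V<60),"posttop")
    rect(box(400,700,80,320,195,225),"armtop")
    blue=(H>95)&(H<130)&(S>90)&box(400,620,100,320,60,130)
    k,l=cv2.connectedComponents(blue.astype(np.uint8))
    for i in range(1,k): rect(l==i,"ear%d"%i)
    yel=(H>15)&(H<32)&(S>110)&box(450,650,-330,-200,15,60); rect(yel,"brass")
    if yel.any(): print(np.round([x[yel].min(),x[yel].max(),y[yel].min(),y[yel].max(),np.percentile(z[yel],90)],1))
    a=(slice(140,260),slice(170,320)) if n=="top" else (slice(130,260),slice(170,330))
    b=(slice(160,270),slice(400,490)) if n=="top" else (slice(290,400),slice(340,480))
    c=[cv2.resize(im[s][...,::-1],(390,300),interpolation=cv2.INTER_CUBIC) for s in(a,b)]
    if n=="top": row=cv2.hconcat(c)
    else: cv2.imwrite("pics/crop.png",cv2.vconcat([row,cv2.hconcat(c)]))
E
```

```text
table z 0.37490963676187344
top base 3245 rect [530.2 208.1] [250.2 170.6] 3.8 zmed 19.9 mean [524.  201.   19.9]
top mat 3458 rect [509.8 -44.3] [173.6 193.2] 83.3 zmed 3.9 mean [509.4 -44.1   3.9]
top rackroof 2579 rect [ 471.3 -353.1] [104.8 227.2] 83.3 zmed 58.1 mean [ 471.5 -351.9   58.1]
top knob 47 rect [472.9 240. ] [15.7 19. ] 1.1 zmed 255.1 mean [473.3 240.1 255.1]
top posttop 191 rect [611.1 212.7] [40.  37.8] 78.8 zmed 219.5 mean [609.4 212.2 218.9]
top armtop 589 rect [539.2 222.9] [ 39.8 183.1] 81.9 zmed 216.1 mean [553.1 223.5 215.4]
top ear1 25 rect [498.  154.8] [ 7.5 20. ] 89.6 zmed 110.7 mean [498.1 154.7 107.4]
top ear2 28 rect [449.9 152.2] [20.8  8.4] 6.0 zmed 110.7 mean [450.3 151.8 107.6]
top ear3 19 rect [439.9 252. ] [14.4  7.8] 1.1 zmed 110.3 mean [439.4 251.9 109. ]
top brass 121 rect [ 522.2 -283.6] [ 57.7 128.6] 83.8 zmed 35.4 mean [ 545.4 -290.8   33.5]
[ 455.5  583.1 -317.9 -258.2   40.6]
table z -0.4100782943833859
side base 2952 rect [530.7 208.3] [253.2 173.8] 3.8 zmed 19.7 mean [525.4 199.9  19.6]
side mat 3014 rect [510.1 -43.1] [178.7 199.3] 83.6
[... 171 characters left out ...]
7.4] 27.1 zmed 245.7 mean [470.7 237.8 242.8]
side posttop 194 rect [609.9 212.6] [39.2 38.7] 1.7 zmed 218.1 mean [607.5 207.9 214.6]
side armtop 681 rect [540.5 223.5] [ 41.4 182.3] 82.4 zmed 214.7 mean [546.6 223.3 212.7]
side ear1 50 rect [493.4 255.3] [22.5  9.1] 18.8 zmed 99.9 mean [492.7 254.6  99.7]
side ear2 60 rect [442.  251.9] [21.7  6.4] 6.6 zmed 100.7 mean [442.4 251.4 100. ]
side ear3 60 rect [499.2 157.1] [20.9 10.8] 2.2 zmed 102.6 mean [497.8 155.  101.1]
side ear4 1
side ear5 65 rect [450.3 152.9] [11.8 22. ] 82.3 zmed 101.6 mean [449.1 151.8 100.9]
side brass 146 rect [ 550.4 -283.7] [53.9 20.5] 80.5 zmed 34.5 mean [ 549.3 -281.    33.7]
[ 535.9  561.4 -308.9 -257.    37.6]
```

View pics/crop.png

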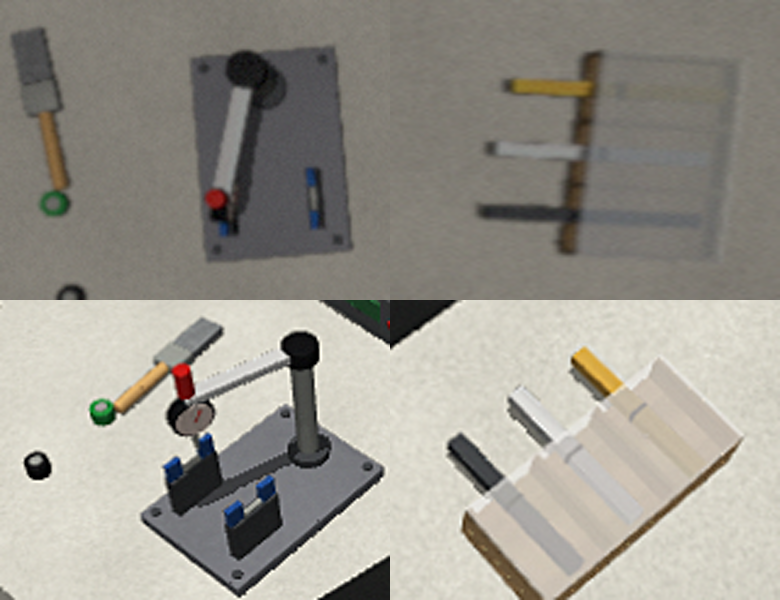

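The crops agree with the depth measurements:

| Thing | Position (mm) | Yaw |
|---|---|---|
| Fixture origin | (470.5, 203.8) | about 4° |
| Post | (610, 213) | – |
| Knob | (473, 240), i.e. arm at about 15° | – |
| Rack | (472, -352) | about -6.6° |
| Mat centre | (510, -44) | – |

The brass bar's free end is near (553, -257).

```bash
python3 - <<'E'
from h import *
s=bot.read_state()
for k in("clock","tcp_pos","orientation","ft_force","width"): print(k,np.round(s[k],3).tolist())
t=np.array([473,240,290.])-s["tcp_pos"]; print("to above knob /150:",np.round(t/150,3))
O=np.array([610.2,213.3])
k0=np.array([473,240.])-O; print("r",np.hypot(*k0),"ang0 deg",184-np.degrees(np.arctan2(k0[1],k0[0])))
a0=np.arctan2(k0[1],k0[0])
for d in range(8,60,8): 
    a=a0-np.radians(d); p=140*np.array([np.cos(a),np.sin(a)])+O; print(d,np.round((p-O-k0*140/np.hypot(*k0))/150,3))
E
```

```text
clock 1.7
tcp_pos [217.114, 586.098, 231.293]
orientation [[-0.938, 0.347, -0.0], [0.347, 0.938, 0.0], [0.0, 0.0, -1.0]]
ft_force [0.083, 0.199, 0.083]
width 85.348
to above knob /150: [ 1.706 -2.307  0.391]
r 139.77385306272419 ang0 deg 15.012482663894872
8 [0.034 0.126]
16 [0.085 0.246]
24 [0.152 0.357]
32 [0.234 0.458]
40 [0.329 0.547]
48 [0.436 0.622]
56 [0.552 0.681]
```

Call:
{"op": "move_arm", "data": {"plan": [[[0.25,-0.34,0.2],[0,0,0],0],[[0.57,-0.77,0.26],[0,0,0],0],[[0.57,-0.77,0.26],[0,0,0],0]], "squeeze": 30}}

```text
clock: 2.08
tcp_pos: [304.1, 468.5, 271.1]
orientation: [[-0.937, 0.349, 0.001], [0.349, 0.937, 0.0], [-0.001, 0.001, -1.0]]
ft_force: [0.2, 0.8, -0.7]
width: 85.6
```

Call:
{"op": "move_arm", "data": {"plan": [[[0.28,-0.38,0.1],[0,0,0],0],[[0.57,-0.77,0.13],[0,0,0],0],[[0.57,-0.77,0.13],[0,0,0],0]]}}

```text
clock: 2.45
tcp_pos: [389.8, 352.7, 290.3]
orientation: [[-0.937, 0.35, 0.001], [0.35, 0.937, 0.0], [-0.001, 0.0, -1.0]]
ft_force: [-0.3, 0.7, -0.6]
width: 85.5
```

Call:
{"op": "move_arm", "data": {"plan": [[[0.28,-0.38,0],[0,0,0],0],[[0.566,-0.767,0],[0,0,0],0],[[0.566,-0.767,0],[0,0,0],0],[[0.566,-0.767,0],[0,0,0],0]]}}

```text
clock: 2.95
tcp_pos: [473.5, 239.3, 289.7]
orientation: [[-0.937, 0.349, -0.0], [0.349, 0.937, 0.0], [0.0, 0.0, -1.0]]
ft_force: [-0.4, 0.3, -0.5]
width: 85.3
```

Call:
{"op": "move_arm", "data": {"plan": [[[0,0,-0.3],[0,0,0],0],[[0,0,-0.43],[0,0,0],0],[[0,0,-0.43],[0,0,0],0.4],[[0,0,-0.43],[0,0,0],1],[[0,0,-0.43],[0,0,0],1],[[0,0,-0.43],[0,0,0],1],[[0,0,-0.43],[0,0,0],1],[[0,0,-0.43],[0,0,0],1]], "squeeze": 30}}

```text
clock: 3.95
tcp_pos: [473.4, 240.4, 226.2]
orientation: [[-0.938, 0.347, 0.001], [0.347, 0.938, 0.001], [-0.001, 0.001, -1.0]]
ft_force: [-1.7, 1.0, 6.8]
width: 18.8
```

Call:
{"op": "move_arm", "data": {"plan": [[[0.034,0.126,0],[0,0,0],1],[[0.085,0.246,0],[0,0,0],1],[[0.152,0.357,0],[0,0,0],1],[[0.234,0.458,0],[0,0,0],1],[[0.329,0.547,0],[0,0,0],1],[[0.436,0.622,0],[0,0,0],1],[[0.552,0.681,0],[0,0,0],1],[[0.552,0.681,0],[0,0,0],1]]}}

```text
clock: 4.95
tcp_pos: [557.1, 343.1, 225.7]
orientation: [[-0.938, 0.348, 0.001], [0.348, 0.938, 0.001], [-0.001, 0.001, -1.0]]
ft_force: [-0.1, -0.0, 5.0]
width: 18.8
```

Call:
{"op": "move_arm", "data": {"plan": [[[0,0,0],[0,0,0],0.5],[[0,0,0],[0,0,0],0.5],[[0,0,0.1],[0,0,0],0.5],[[0,0,0.4],[0,0,0],0.5],[[0,0,0.5],[0,0,0],0.5]]}}

```text
clock: 5.58
tcp_pos: [556.7, 342.6, 304.2]
orientation: [[-0.938, 0.347, 0.004], [0.347, 0.938, 0.002], [-0.003, 0.004, -1.0]]
ft_force: [0.2, -0.3, 0.1]
width: 42.6
```

```bash
python3 - <<'E'
from h import *
f=bot.grab_frame("side"); P=cloud(f); hsv=cv2.cvtColor(f["pixels"],cv2.COLOR_RGB2HSV)
H,S,V=[hsv[...,i].astype(int) for i in range(3)]; x,y,z=P[...,0],P[...,1],P[...,2]
m=((H<8)|(H>172))&(S>120)&(V>70)&(z>200)&(z<280)&(y>150)&(x<650); print(m.sum(),P[m].mean(0)); s=bot.read_state(); print(s["tcp_pos"],s["width"])
E
```

```text
83 [552.52879292 338.51761304 241.77545975]
[556.85806401 342.73194265 304.95091361] 42.72899340238191
```

Call:
{"op": "move_arm", "data": {"plan": [[[0,-0.35,0],[0,0,-0.042],0.5],[[0,-0.75,0],[0,0,-0.085],0.5],[[-0.007,-0.824,0],[0,0,-0.085],0.5]]}}

```text
clock: 6.0
tcp_pos: [554.4, 215.6, 300.1]
orientation: [[-0.81, 0.586, -0.001], [0.586, 0.81, -0.001], [0.0, -0.001, -1.0]]
ft_force: [0.3, -0.2, -0.1]
width: 42.5
```

Call:
{"op": "move_arm", "data": {"plan": [[[0,-0.4,0],[0,0,-0.042],0.5],[[0,-0.8,0],[0,0,-0.085],0.5],[[-0.007,-0.824,0],[0,0,-0.085],0.5]]}}

```text
clock: 6.38
tcp_pos: [553.6, 92.2, 300.1]
orientation: [[-0.627, 0.779, -0.0], [0.779, 0.627, -0.0], [-0.0, -0.001, -1.0]]
ft_force: [-0.7, 0.2, -1.2]
width: 43.0
```

Call:
{"op": "move_arm", "data": {"plan": [[[0,-0.35,-0.1],[0,0,-0.042],0.5],[[0,-0.7,-0.2],[0,0,-0.085],0.5],[[-0.007,-0.824,-0.3],[0,0,-0.085],0.5]]}}

```text
clock: 6.75
tcp_pos: [552.8, -29.9, 254.6]
orientation: [[-0.402, 0.916, 0.0], [0.916, 0.402, 0.0], [0.0, 0.0, -1.0]]
ft_force: [0.6, 1.2, -0.4]
width: 42.5
```

Call:
{"op": "move_arm", "data": {"plan": [[[0,-0.3,-0.2],[0,0,-0.042],0.5],[[0,-0.65,-0.4],[0,0,-0.085],0.5],[[-0.007,-0.824,-0.5],[0,0,-0.085],0.5]]}}

```text
clock: 7.12
tcp_pos: [551.3, -153.0, 178.4]
orientation: [[-0.147, 0.989, -0.002], [0.989, 0.147, 0.001], [0.001, -0.001, -1.0]]
ft_force: [0.7, -0.1, -0.1]
width: 42.5
```

Call:
{"op": "move_arm", "data": {"plan": [[[0,-0.3,-0.15],[0,0,-0.042],0.5],[[0,-0.65,-0.3],[0,0,-0.084],0.5],[[-0.009,-0.824,-0.4],[0,0,-0.084],0.5],[[-0.009,-0.824,-0.4],[0,0,-0.084],0.5]]}}

```text
clock: 7.62
tcp_pos: [550.1, -276.1, 118.6]
orientation: [[0.115, 0.993, -0.002], [0.993, -0.115, 0.001], [0.001, -0.002, -1.0]]
ft_force: [0.6, 0.1, 0.0]
width: 42.6
```

```bash
python3 - <<'E'
from h import *
f=bot.grab_frame("side"); save(f,"side1.png"); P=cloud(f); hsv=cv2.cvtColor(f["pixels"],cv2.COLOR_RGB2HSV)
s=bot.read_state(); print(np.round(s["tcp_pos"],1),s["orientation"],s["width"],s["clock"])
for n in("side","top"):
    g=f if n=="side" else bot.grab_frame("top")
    Q=cloud(g); h=cv2.cvtColor(g["pixels"],cv2.COLOR_RGB2HSV).astype(int)
    m=(h[...,0]>15)&(h[...,0]<32)&(h[...,1]>110)&(Q[...,2]>20)&(Q[...,2]<60)&(abs(Q[...,0]-550)<40)&(abs(Q[...,1]+280)<35)
    m=m&(Q[...,2]>33); p=Q[m]; print(n,m.sum(),p.mean(0) if len(p) else 0, p[:,1].max() if len(p) else 0)
c=f["pixels"][230:400,300:540,::-1]; cv2.imwrite("pics/side1c.png",cv2.resize(c,(720,510),interpolation=cv2.INTER_CUBIC))
E
```

```text
[ 550.4 -275.1  119.5] [[ 1.14272111e-01  9.93449025e-01 -9.58607768e-04]
 [ 9.93448993e-01 -1.14271037e-01  1.10858825e-03]
 [ 9.91784812e-04 -1.07900864e-03 -9.99998926e-01]] 42.82564953546958 7.675
side 106 [ 550.57379642 -283.48672639   36.46775379] -257.7356575845463
top 15 [ 551.65353805 -264.83399186   37.01464501] -258.26092681922603
```

View pics/side1c.png

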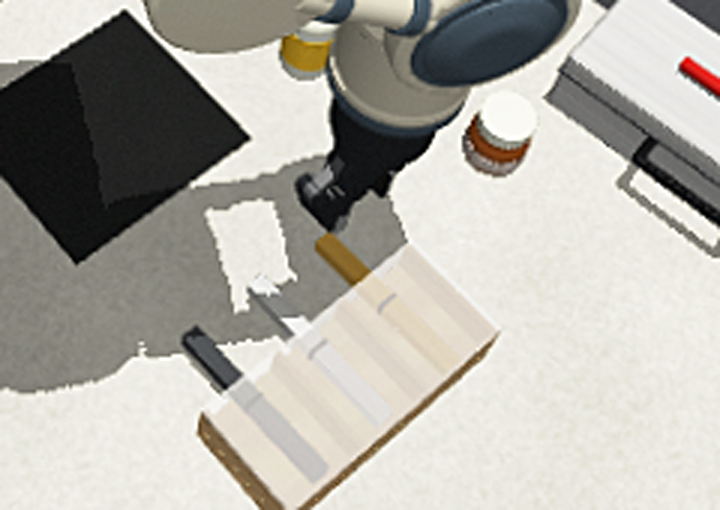

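The side crop shows the jaws above the brass bar's free end (crop px ~(330,240)), with the neighbouring bars untouched. The measured bar axis agrees with the tool to about 1 mm.

Call:
{"op": "move_arm", "data": {"plan": [[[0.005,0,-0.4],[0,0,0],0.5],[[0.005,0,-0.6],[0,0,0],0.5],[[0.005,0,-0.65],[0,0,0],0.5],[[0.005,0,-0.65],[0,0,0],0.5],[[0.005,0,-0.65],[0,0,0],1],[[0.005,0,-0.65],[0,0,0],1],[[0.005,0,-0.65],[0,0,0],1],[[0.005,0,-0.65],[0,0,0],1]], "squeeze": 90}}

```text
clock: 8.72
tcp_pos: [551.8, -276.1, 24.1]
orientation: [[0.116, 0.993, 0.002], [0.993, -0.116, -0.001], [-0.001, 0.002, -1.0]]
ft_force: [1.1, 2.2, 8.6]
width: 12.9
```

Call:
{"op": "move_arm", "data": {"plan": [[[0.006,0.05,0.01],[0,0,0],1],[[0.017,0.15,0.01],[0,0,0],1],[[0.031,0.27,0.01],[0,0,0],1],[[0.045,0.39,0.01],[0,0,0],1],[[0.058,0.5,0.01],[0,0,0],1],[[0.072,0.62,0.01],[0,0,0],1],[[0.084,0.73,0.01],[0,0,0],1],[[0.092,0.8,0.01],[0,0,0],1]]}}

```text
clock: 9.72
tcp_pos: [564.7, -154.5, 24.1]
orientation: [[0.115, 0.993, -0.0], [0.993, -0.115, 0.0], [0.0, -0.001, -1.0]]
ft_force: [0.3, 0.3, -3.0]
width: 12.9
```

```bash
python3 - <<'E'
from h import *
f=bot.grab_frame("side"); s=bot.read_state(); print(np.round(s["tcp_pos"],1),s["ft_force"],s["wrist_torque"],s["width"],s["clock"])
c=f["pixels"][200:400,250:530,::-1]; cv2.imwrite("pics/side2c.png",cv2.resize(c,(770,550),interpolation=cv2.INTER_CUBIC))
E
```

```text
[ 564.8 -153.7   24.1] [ 0.57852537  1.8327338  -3.10810014] [ 0.23541366 -0.01687171 -0.00147613] 13.343612368194242 9.775
```

View pics/side2c.png

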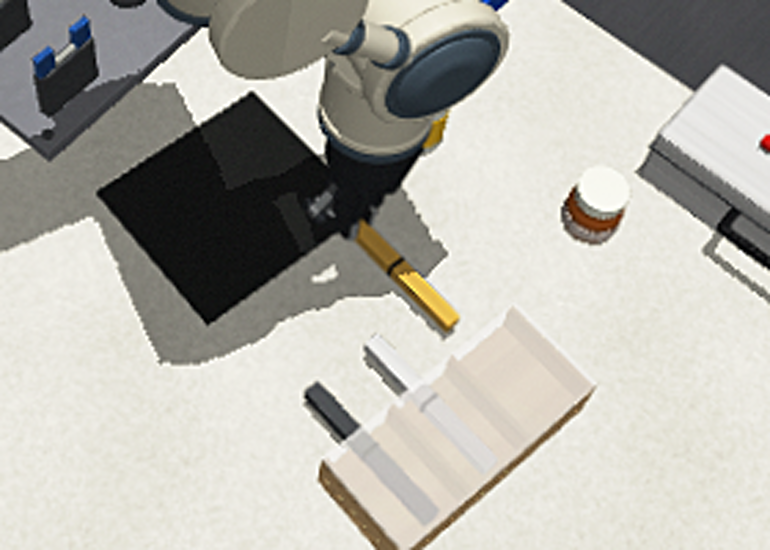

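The brass bar is fully out of the rack, held level at its end. Its free end is at crop px ~(450,325), and the other two bars have not moved.

Call:
{"op": "move_arm", "data": {"plan": [[[0,0,0.15],[0,0,0],1],[[-0.03,0.1,0.22],[0,0,0],1],[[-0.1,0.35,0.22],[0,0,0],1],[[-0.19,0.65,0.22],[0,0,0],1],[[-0.26,0.9,0.22],[0,0,0],1],[[-0.29,1.0,0.22],[0,0,0],1]]}}

```text
clock: 10.52
tcp_pos: [519.9, -3.7, 57.2]
orientation: [[0.114, 0.993, -0.001], [0.993, -0.114, 0.0], [0.0, -0.001, -1.0]]
ft_force: [-0.3, -0.5, -2.8]
width: 13.2
```

Call:
{"op": "move_arm", "data": {"plan": [[[-0.033,0.105,0],[0,0,0],1],[[-0.033,0.105,-0.1],[0,0,0],1],[[-0.033,0.105,-0.2],[0,0,0],1],[[-0.033,0.105,-0.27],[0,0,0],1],[[-0.033,0.105,-0.3],[0,0,0],1],[[-0.033,0.105,-0.31],[0,0,0],1]]}}

```text
clock: 11.28
tcp_pos: [516.3, 9.7, 10.4]
orientation: [[0.116, 0.993, -0.0], [0.993, -0.116, 0.0], [-0.0, -0.0, -1.0]]
ft_force: [0.0, 0.9, -2.7]
width: 13.4
```

Call:
{"op": "move_arm", "data": {"plan": [[[0,0,-0.01],[0,0,0],1],[[0,0,-0.02],[0,0,0],1],[[0,0,-0.02],[0,0,0],1]]}}

```text
clock: 11.65
tcp_pos: [516.6, 9.9, 8.6]
orientation: [[0.116, 0.993, 0.001], [0.993, -0.116, -0.0], [-0.0, 0.001, -1.0]]
ft_force: [-2.7, -1.0, 13.3]
width: 13.3
```

Contact (13 N). Release gently, partly open, then rise.

Call:
{"op": "move_arm", "data": {"plan": [[[0,0,0],[0,0,0],0.75],[[0,0,0],[0,0,0],0.5],[[0,0,0],[0,0,0],0.4],[[0,0,0],[0,0,0],0.4],[[0,0,0.2],[0,0,0],0.4],[[0,0,0.5],[0,0,0],0.4],[[-0.4,0.4,0.7],[0,0,0],0.4],[[-0.7,0.7,0.7],[0,0,0],0.4]]}}

```text
clock: 12.65
tcp_pos: [430.6, 96.2, 111.2]
orientation: [[0.117, 0.993, 0.003], [0.993, -0.117, 0.0], [0.001, 0.003, -1.0]]
ft_force: [0.5, 1.5, 0.1]
width: 51.5
```

```bash
cat > bar.py <<'E'
from h import *
import sys
f0=[float(a) for a in sys.argv[1:]]  # x y zlo zhi
for n in("side","top"):
    g=bot.grab_frame(n); Q=cloud(g); h=cv2.cvtColor(g["pixels"],cv2.COLOR_RGB2HSV).astype(int)
    save(g,n+"_bar.png")
    m=(h[...,0]>13)&(h[...,0]<34)&(h[...,1]>100)&(abs(Q[...,0]-f0[0])<110)&(abs(Q[...,1]-f0[1])<130)&(Q[...,2]>f0[2])&(Q[...,2]<f0[3])
    k,l,st,_=cv2.connectedComponentsWithStats(cv2.morphologyEx(m.astype(np.uint8),cv2.MORPH_CLOSE,np.ones((5,5))))
    if k<2: print(n,"none");continue
    m&=l==1+np.argmax(st[1:,4]); p=Q[m]
    r=cv2.minAreaRect(p[:,:2].astype(np.float32)); w=np.linalg.svd(p[:,:2]-p[:,:2].mean(0),full_matrices=False)[2][0]
    print(n,m.sum(),"c",np.round(r[0],1),np.round(r[1],1),"axis deg",round(np.degrees(np.arctan2(w[1],w[0]))%180,1),"z10/50/90",np.round(np.percentile(p[:,2],[10,50,90]),1),"mean",np.round(p.mean(0),1))
s=bot.read_state(); print(np.round(s["tcp_pos"],1),np.round(s["ft_force"],1),s["width"],s["clock"])
E
python3 bar.py 510 -44 3 40
```

```text
side 415 c [513.6 -42.5] [161.3  24.7] axis deg 84.4 z10/50/90 [ 8.1 18.2 21.3] mean [508.1 -50.   16.7]
top 346 c [514.4 -47.8] [155.2  34.6] axis deg 84.2 z10/50/90 [ 5.6 18.5 23.7] mean [509.1 -46.3  16.4]
[425.9  98.1 110.5] [-0.8 -0.9 -0.3] 51.16980873858605 12.75
```

```bash
cd pics; python3 -c "
import cv2
a=cv2.imread('side_bar.png')[200:350,240:440];b=cv2.imread('top_bar.png')[150:255,310:450]
cv2.imwrite('mat.png',cv2.hconcat([cv2.resize(a,(400,300),interpolation=2),cv2.resize(b,(400,300),interpolation=2)]))"
```

```text
(no output)
```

View pics/mat.png

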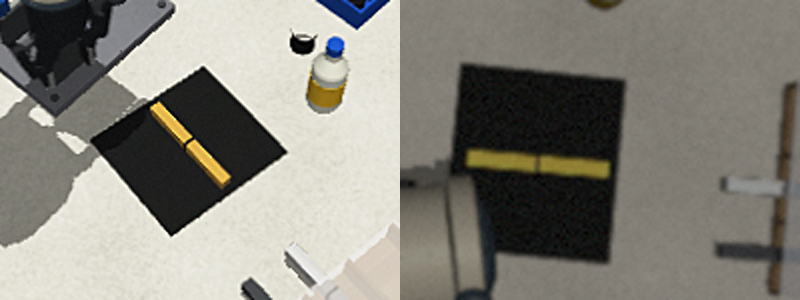

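The bar lies flat on the mat near its centre, with the middle line at side crop px (188,143) and top crop px (537,163). I'll pin down its middle from the end pixels and the line.

```bash
cat > mid.py <<'E'
from h import *
import sys
def mid(n,ztop,c0,rad=100,ptsz=3):
    g=bot.grab_frame(n); save(g,n+"_mid.png"); h=cv2.cvtColor(g["pixels"],cv2.COLOR_RGB2HSV).astype(int)
    v,u=np.mgrid[0:400,0:640]; p=np.stack([u,v],-1).reshape(-1,1,2).astype(float)
    nn=cv2.undistortPoints(p,K(g),np.array(g["distortion"],float)).reshape(-1,2)
    R,_=cv2.Rodrigues(np.array(g["rvec"],float)); C=-R.T@np.array(g["tvec"],float).ravel()
    d=np.c_[nn,np.ones(len(nn))]@R; W=(C+d*((ztop-C[2])/d[:,2])[:,None]).reshape(400,640,3)  # ray-plane at top face
    Q=cloud(g)
    near=(np.hypot(W[...,0]-c0[0],W[...,1]-c0[1])<rad)
    b=near&(h[...,0]>13)&(h[...,0]<34)&(h[...,1]>100)&(abs(Q[...,2]-ztop)<ptsz); P=W[b][:,:2]
    m=P.mean(0); w=np.linalg.svd(P-m,full_matrices=False)[2][0]; w*=np.sign(w[1]); nrm=np.array([w[1],-w[0]])
    s=(P-m)@w; off=(P-m)@nrm
    c=m+w*(s.min()+s.max())/2+nrm*(np.percentile(off,2)+np.percentile(off,98))/2
    hist,e=np.histogram(s,bins=np.arange(s.min(),s.max(),4)); i=len(hist)//2; j=i-4+np.argmin(hist[i-4:i+5])
    print(n,b.sum(),"ends-mid",np.round(c,1),"len",round(np.ptp(s),1),"width",round(np.ptp(off),1),"axis",round(np.degrees(np.arctan2(w[1],w[0])),1),"line at",np.round(m+w*(e[j]+2),1),hist[i-4:i+5])
z,x,y=map(float,sys.argv[1:4])
for n in("side","top"): mid(n,z,(x,y))
E
python3 mid.py 20 510 -45
```

```text
side 262 ends-mid [509.3 -46.5] len 150.8 width 18.0 axis 84.2 line at [509.6 -43.9] [5 6 7 8 7 3 7 6 7]
top 165 ends-mid [508.5 -46.4] len 148.9 width 16.1 axis 84.1 line at [508.4 -50.9] [3 5 8 2 5 6 4 4 7]
```

```bash
python3 - <<'E'
from h import *
s=bot.read_state(); t=np.array(s["tcp_pos"]); print(t, (np.array([509.2,-46.5,60])-t)/150)
E
```

```text
[430.34692348  96.20565184 110.30023871] [ 0.52568718 -0.95137101 -0.33533492]
```

Call:
{"op": "move_arm", "data": {"plan": [[[0.2,-0.35,0],[0,0,0.004],0.4],[[0.4,-0.7,0],[0,0,0.004],0.4],[[0.526,-0.951,-0.15],[0,0,0.004],0.4],[[0.526,-0.951,-0.33],[0,0,0.004],0.4],[[0.526,-0.951,-0.33],[0,0,0.004],0.4],[[0.526,-0.951,-0.33],[0,0,0.004],0.4]]}}

```text
clock: 13.6
tcp_pos: [510.0, -47.3, 61.0]
orientation: [[0.103, 0.995, 0.0], [0.995, -0.103, -0.0], [-0.0, 0.0, -1.0]]
ft_force: [0.2, 0.4, -0.4]
width: 51.3
```

Call:
{"op": "move_arm", "data": {"plan": [[[-0.003,0.004,-0.2],[0,0,0],0.4],[[-0.003,0.004,-0.32],[0,0,0],0.4],[[-0.003,0.004,-0.35],[0,0,0],0.4],[[-0.003,0.004,-0.35],[0,0,0],0.6],[[-0.003,0.004,-0.35],[0,0,0],1],[[-0.003,0.004,-0.35],[0,0,0],1],[[-0.003,0.004,-0.35],[0,0,0],1],[[-0.003,0.004,-0.35],[0,0,0],1]], "squeeze": 70}}

```text
clock: 14.6
tcp_pos: [509.8, -46.5, 9.2]
orientation: [[0.103, 0.995, 0.002], [0.995, -0.103, -0.0], [-0.0, 0.002, -1.0]]
ft_force: [-1.4, 1.1, 12.0]
width: 13.8
```

Call:
{"op": "move_arm", "data": {"plan": [[[0,0,0.05],[0,0,0],1],[[0,0,0.2],[0,0,0],1],[[0,0.05,0.5],[0,0,0],1],[[-0.04,0.25,0.8],[0,0,0.02],1],[[-0.09,0.55,0.94],[0,0,0.04],1],[[-0.14,0.85,0.94],[0,0,0.054],1],[[-0.155,1.0,0.94],[0,0,0.054],1]]}}

```text
clock: 15.48
tcp_pos: [485.2, 105.4, 149.9]
orientation: [[-0.068, 0.998, 0.001], [0.998, 0.068, 0.0], [0.0, 0.001, -1.0]]
ft_force: [0.2, -0.5, -3.2]
width: 14.0
```

Call:
{"op": "move_arm", "data": {"plan": [[[-0.05,0.3,0],[0,0,0],1],[[-0.09,0.55,0],[0,0,0],1],[[-0.107,0.668,0],[0,0,0],1],[[-0.107,0.668,0],[0,0,0],1],[[-0.107,0.668,0],[0,0,0],1]]}}

```text
clock: 16.1
tcp_pos: [470.0, 202.9, 149.1]
orientation: [[-0.066, 0.998, -0.0], [0.998, 0.066, -0.0], [-0.0, -0.0, -1.0]]
ft_force: [-0.8, 0.2, -3.0]
width: 14.0
```

```bash
python3 bar.py 470 204 120 175; python3 - <<'E'
from h import *
a=cv2.imread("pics/side_bar.png")[130:270,190:340];b=cv2.imread("pics/top_bar.png")[150:260,230:320]
cv2.imwrite("pics/fx.png",cv2.hconcat([cv2.resize(a,(400,373),interpolation=2),cv2.resize(b,(305,373),interpolation=2)]))
print(bot.read_state()["orientation"])
E
```

```text
side 203 c [469.9 171.7] [18.9 86.4] axis deg 92.6 z10/50/90 [148.5 158.4 161.3] mean [470.  161.7 156.7]
top 14 c [472.7 130.5] [11.3  5.5] axis deg 4.7 z10/50/90 [152.9 158.9 162.9] mean [472.5 130.7 158.3]
[470.1 202.8 149. ] [-0.5 -0.3 -4.5] 14.024696661814163 16.2
[[-6.50292704e-02  9.97883351e-01 -1.08789616e-04]
 [ 9.97883342e-01  6.50292502e-02 -1.79467722e-04]
 [-1.72013344e-04 -1.20230001e-04 -9.99999978e-01]]
```

View pics/fx.png

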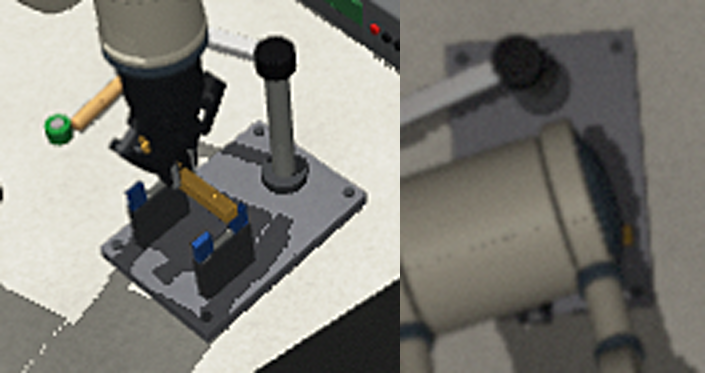

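The bar is held above the fixture, level and between the ears (left crop: bar ~(205,195), ears ~(135,195) and (205,245)). Lowering it gently now.

Call:
{"op": "move_arm", "data": {"plan": [[[0.003,0.006,-0.1],[0,0,0],1],[[0.003,0.006,-0.2],[0,0,0],1],[[0.003,0.006,-0.27],[0,0,0],1],[[0.003,0.006,-0.31],[0,0,0],1],[[0.003,0.006,-0.33],[0,0,0],1],[[0.003,0.006,-0.34],[0,0,0],1],[[0.003,0.006,-0.347],[0,0,0],1],[[0.003,0.006,-0.347],[0,0,0],1]]}}

```text
clock: 17.2
tcp_pos: [470.4, 204.7, 97.1]
orientation: [[-0.066, 0.998, 0.0], [0.998, 0.066, 0.0], [0.0, 0.0, -1.0]]
ft_force: [0.1, -0.1, -3.9]
width: 13.7
```

Call:
{"op": "move_arm", "data": {"plan": [[[0,0,-0.005],[0,0,0],1],[[0,0,-0.01],[0,0,0],1],[[0,0,-0.01],[0,0,0],1]]}}

```text
clock: 17.58
tcp_pos: [470.3, 204.6, 95.4]
orientation: [[-0.066, 0.998, -0.0], [0.998, 0.066, -0.0], [-0.0, -0.0, -1.0]]
ft_force: [0.8, -0.8, -3.1]
width: 13.8
```

Call:
{"op": "move_arm", "data": {"plan": [[[0,0,-0.004],[0,0,0],1],[[0,0,-0.008],[0,0,0],1],[[0,0,-0.008],[0,0,0],1]]}}

```text
clock: 17.95
tcp_pos: [470.4, 204.6, 95.0]
orientation: [[-0.066, 0.998, 0.001], [0.998, 0.066, 0.0], [0.0, 0.001, -1.0]]
ft_force: [-3.6, -2.6, 14.5]
width: 14.0
```

```bash
python3 bar.py 470 204 80 125
```

```text
side 182 c [468.2 173.2] [24.2 88.3] axis deg 92.5 z10/50/90 [ 96.4 104.7 107.9] mean [470.7 163.8 103.5]
top 11 c [472.1 131.6] [ 3.2 14.2] axis deg 175.9 z10/50/90 [103.6 105.5 110. ] mean [472.8 131.8 106.1]
[470.4 204.6  95. ] [-4.8 -1.5 15.6] 13.749302708376037 18.05
```

Call:
{"op": "move_arm", "data": {"plan": [[[0,0,0.004],[0,0,0],0.75],[[0,0,0.006],[0,0,0],0.5],[[0,0,0.006],[0,0,0],0.4],[[0,0,0.006],[0,0,0],0.4],[[0,0,0.15],[0,0,0],0.4],[[0,0,0.45],[0,0,0],0.4],[[0,0,0.8],[0,0,0],0.4],[[0,0,1.0],[0,0,0],0.4]]}}

```text
clock: 19.05
tcp_pos: [470.8, 204.8, 246.7]
orientation: [[-0.066, 0.998, 0.002], [0.998, 0.066, 0.001], [0.001, 0.002, -1.0]]
ft_force: [0.9, 0.1, -0.1]
width: 51.2
```

Call:
{"op": "move_arm", "data": {"plan": [[[0,0,0.2],[0,0,0],0.4],[[-0.1,0.3,0.31],[0,0,0],0.4],[[-0.1,0.7,0.31],[0,0,0],0.4],[[0,0.9,0.31],[0,0,0],0.4],[[0,0.9,0.31],[0,0,0],0.4]]}}

```text
clock: 19.68
tcp_pos: [470.6, 341.4, 290.2]
orientation: [[-0.068, 0.998, -0.0], [0.998, 0.068, 0.0], [0.0, -0.0, -1.0]]
ft_force: [0.3, 0.1, -0.3]
width: 51.2
```

```bash
python3 mid.py 106 470.5 204; python3 - <<'E'
from h import *
s=bot.read_state(); t=np.array(s["tcp_pos"]); print(t,s["clock"],(np.array([556.5,342,290])-t)/150)
a=cv2.imread("pics/side_mid.png")[130:270,190:340];b=cv2.imread("pics/top_mid.png")[150:260,230:320]
cv2.imwrite("pics/fx2.png",cv2.hconcat([cv2.resize(a,(430,401),interpolation=2),cv2.resize(b,(328,401),interpolation=2)]))
E
```

```text
side 242 ends-mid [468.7 204.7] len 151.7 width 18.0 axis 94.1 line at [468.5 206.8] [6 6 8 6 8 3 5 5 7]
top 191 ends-mid [468.3 204.5] len 149.3 width 15.8 axis 93.9 line at [469.  195.8] [4 7 1 7 7 5 8 3 4]
[469.99423465 339.31345703 290.32561214] 19.775 [ 0.5767051   0.01791029 -0.00217075]
```

View pics/fx2.png

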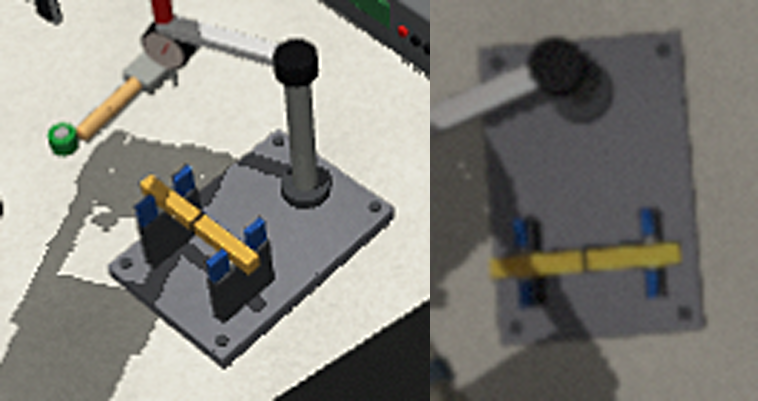

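The bar rests across both rollers between the ears, with its middle at (469,204.6) against the expected (470.5,203.8). The gauge is swung clear at upper left. Going for the knob.

Call:
{"op": "move_arm", "data": {"plan": [[[0.3,0.015,0],[0,0,0],0.3],[[0.577,0.015,0],[0,0,0],0.3],[[0.577,0.015,0],[0,0,0],0.3],[[0.577,0.015,-0.25],[0,0,0],0.3],[[0.577,0.015,-0.42],[0,0,0],0.3],[[0.577,0.015,-0.42],[0,0,0],0.3],[[0.577,0.015,-0.42],[0,0,0],0.3]]}}

```text
clock: 20.65
tcp_pos: [557.0, 341.7, 229.1]
orientation: [[-0.066, 0.998, 0.001], [0.998, 0.066, 0.001], [0.0, 0.001, -1.0]]
ft_force: [0.4, 0.4, 0.4]
width: 59.6
```

Call:
{"op": "move_arm", "data": {"plan": [[[0,0,0],[0,0,0],0.6],[[0,0,0],[0,0,0],1],[[0,0,0],[0,0,0],1],[[0,0,0],[0,0,0],1],[[0,0,0],[0,0,0],1],[[0,0,0],[0,0,0],1]], "squeeze": 30}}

```text
clock: 21.4
tcp_pos: [557.2, 342.0, 228.6]
orientation: [[-0.066, 0.998, 0.001], [0.998, 0.066, 0.0], [0.0, 0.001, -1.0]]
ft_force: [-0.4, -0.8, 5.7]
width: 18.9
```

```bash
python3 - <<'E'
from h import *
s=bot.read_state(); t=np.array(s["tcp_pos"])[:2]; print(s["tcp_pos"],s["width"])
O=np.array([610.2,213.3]); k=t-O; r=np.hypot(*k); a=np.arctan2(k[1],k[0]); e=np.radians(183.8)
print("r",r,"gauge deg",np.degrees(e-a))
for i in range(1,9):
    b=a+(e-a)*i/8; p=r*np.array([np.cos(b),np.sin(b)])+O; print(np.round((p-t)/150,3),np.round(p,1))
E
```

```text
[557.21084815 341.97560248 228.57026949] 18.901429820813636
r 139.15912074794912 gauge deg 71.4179308186512
[-0.129 -0.065] [537.9 332.2]
[-0.246 -0.15 ] [520.3 319.5]
[-0.349 -0.251] [504.9 304.3]
[-0.434 -0.367] [492.1 286.9]
[-0.501 -0.496] [482.1 267.6]
[-0.547 -0.633] [475.2 247.1]
[-0.571 -0.775] [471.6 225.7]
[-0.572 -0.919] [471.3 204.1]
```

Call:
{"op": "move_arm", "data": {"plan": [[[-0.129,-0.065,0],[0,0,0],1],[[-0.246,-0.15,0],[0,0,0],1],[[-0.349,-0.251,0],[0,0,0],1],[[-0.434,-0.367,0],[0,0,0],1],[[-0.501,-0.496,0],[0,0,0],1],[[-0.547,-0.633,0],[0,0,0],1],[[-0.571,-0.775,0],[0,0,0],1],[[-0.573,-0.919,0],[0,0,0],1]]}}

```text
clock: 22.4
tcp_pos: [472.3, 203.5, 228.5]
orientation: [[-0.066, 0.998, 0.004], [0.998, 0.066, 0.001], [0.001, 0.004, -1.0]]
ft_force: [17.0, 4.4, -4.0]
width: 19.0
```

Call:
{"op": "move_arm", "data": {"plan": [[[0,0,0],[0,0,0],1],[[0,0,0],[0,0,0],1]]}}

```text
clock: 22.65
tcp_pos: [472.4, 203.3, 228.5]
orientation: [[-0.065, 0.998, 0.003], [0.998, 0.065, 0.0], [0.0, 0.003, -1.0]]
ft_force: [6.7, -0.6, 3.6]
width: 19.2
```

Release, rise, and back off to check.

Call:
{"op": "move_arm", "data": {"plan": [[[0,0,0],[0,0,0],0.6],[[0,0,0],[0,0,0],0.4],[[0,0,0],[0,0,0],0.4],[[0,0,0.15],[0,0,0],0.4],[[0,0,0.45],[0,0,0],0.4],[[-0.2,0.3,0.6],[0,0,0],0.4],[[-0.4,0.65,0.6],[0,0,0],0.4],[[-0.5,0.95,0.6],[0,0,0],0.4]]}}

```text
clock: 23.65
tcp_pos: [394.4, 348.0, 318.2]
orientation: [[-0.067, 0.998, 0.0], [0.998, 0.067, 0.0], [0.0, 0.0, -1.0]]
ft_force: [0.7, -0.9, -0.3]
width: 51.1
```

Call:
{"op": "move_arm", "data": {"plan": [[[-0.2,0.3,0],[0,0,0],0.4],[[-0.4,0.6,0],[0,0,0],0.4],[[-0.4,0.6,0],[0,0,0],0.4],[[-0.4,0.6,0],[0,0,0],0.4]]}}

```text
clock: 24.15
tcp_pos: [335.8, 436.3, 317.5]
orientation: [[-0.067, 0.998, -0.0], [0.998, 0.067, -0.001], [-0.001, -0.0, -1.0]]
ft_force: [-0.7, -0.1, 0.8]
width: 51.3
```

```bash
python3 mid.py 106 470.5 204; python3 - <<'E'
from h import *
for n in("side","top"):
    f=bot.grab_frame(n); P=cloud(f); h=cv2.cvtColor(f["pixels"],cv2.COLOR_RGB2HSV).astype(int); z=P[...,2]
    m=((h[...,0]<8)|(h[...,0]>172))&(h[...,1]>120)&(h[...,2]>60)&(z>205)&(z<280)&(abs(P[...,1]-204)<60); print(n,m.sum(),P[m].mean(0))
    a=(abs(P[...,0]-540)<50)&(abs(P[...,1]-210)<40)&(z>204)&(z<222); q=P[a][:,:2]; 
    w=np.linalg.svd(q-q.mean(0),full_matrices=False)[2][0]; print(" arm dir deg",np.degrees(np.arctan2(w[1],w[0]))%180)
print(bot.read_state()["tcp_pos"],bot.read_state()["clock"])
a=cv2.imread("pics/side_mid.png")[130:270,190:340];b=cv2.imread("pics/top_mid.png")[150:260,230:320]
cv2.imwrite("pics/fx3.png",cv2.hconcat([cv2.resize(a,(430,401),interpolation=2),cv2.resize(b,(328,401),interpolation=2)]))
E
```

```text
side 229 ends-mid [468.6 203.9] len 150.2 width 17.6 axis 94.1 line at [468.8 198.8] [7 4 7 3 7 3 7 7 5]
top 157 ends-mid [468.7 204.4] len 149.5 width 15.8 axis 93.7 line at [469.3 195.6] [3 7 0 0 0 0 0 0 0]
side 101 [468.78092182 197.29816068 241.95189006]
 arm dir deg 5.716581508378084
top 45 [470.26312735 198.7100747  254.16356847]
 arm dir deg 5.329227854179948
[336.57836296 435.74298752 317.76424638] 24.35
```

View pics/fx3.png

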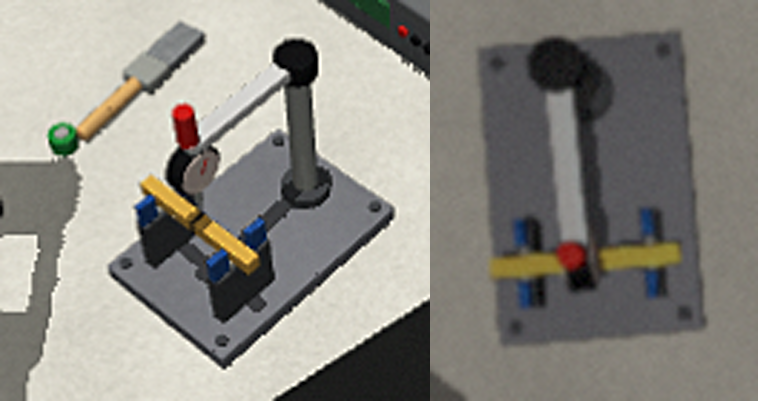

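The picture shows the bar correct, but the knob stands at y≈199 (arm 5.5° against the fixture's 3.8°), about 5 mm short of the middle: it shifted along the pads. I'll regrasp with the jaws closing along the swing direction so that it gets centred.

Call:
{"op": "move_arm", "data": {"plan": [[[0.1,-0.2,0],[0,0,0.055],0.4],[[0.25,-0.45,0],[0,0,0.11],0.4],[[0.4,-0.7,0],[0,0,0.165],0.4],[[0.45,-0.8,0],[0,0,0.22],0.4],[[0.45,-0.8,0],[0,0,0.25],0.4]]}}

```text
clock: 24.98
tcp_pos: [404.5, 314.6, 317.9]
orientation: [[-0.753, 0.658, 0.0], [0.658, 0.753, -0.0], [-0.0, 0.0, -1.0]]
ft_force: [-1.0, -0.4, 0.1]
width: 51.1
```

Call:
{"op": "move_arm", "data": {"plan": [[[0.1,-0.2,0],[0,0,0.055],0.4],[[0.25,-0.4,0],[0,0,0.11],0.4],[[0.4,-0.65,0],[0,0,0.165],0.4],[[0.446,-0.744,-0.1],[0,0,0.22],0.4],[[0.446,-0.744,-0.1],[0,0,0.25],0.4],[[0.446,-0.744,-0.1],[0,0,0.25],0.4],[[0.446,-0.744,-0.1],[0,0,0.25],0.4]]}}

```text
clock: 25.85
tcp_pos: [470.4, 204.8, 302.9]
orientation: [[-0.998, -0.063, 0.0], [-0.063, 0.998, 0.0], [-0.0, 0.0, -1.0]]
ft_force: [0.1, 0.0, -0.7]
width: 51.3
```

Call:
{"op": "move_arm", "data": {"plan": [[[0,-0.004,-0.25],[0,0,0],0.4],[[0,-0.004,-0.45],[0,0,0],0.4],[[0,-0.004,-0.49],[0,0,0],0.4],[[0,-0.004,-0.49],[0,0,0],0.4],[[0,-0.004,-0.49],[0,0,0],0.6],[[0,-0.004,-0.49],[0,0,0],0.75],[[0,-0.004,-0.49],[0,0,0],1],[[0,-0.004,-0.49],[0,0,0],1]], "squeeze": 25}}

```text
clock: 26.85
tcp_pos: [470.8, 204.4, 230.1]
orientation: [[-0.998, -0.066, 0.001], [-0.066, 0.998, 0.0], [-0.001, 0.0, -1.0]]
ft_force: [-1.6, -0.8, 7.7]
width: 19.2
```

Call:
{"op": "move_arm", "data": {"plan": [[[0,0,0],[0,0,0],1],[[0,0,0],[0,0,0],1],[[0,0,0],[0,0,0],1]]}}

```text
clock: 27.22
tcp_pos: [470.7, 204.4, 230.1]
orientation: [[-0.998, -0.066, 0.001], [-0.066, 0.998, 0.0], [-0.001, 0.0, -1.0]]
ft_force: [-1.6, 0.1, 6.9]
width: 19.2
```

Centred at y≈204.4. Releasing slowly and backing off.

Call:
{"op": "move_arm", "data": {"plan": [[[0,0,0],[0,0,0],0.7],[[0,0,0],[0,0,0],0.5],[[0,0,0],[0,0,0],0.4],[[0,0,0],[0,0,0],0.4],[[0,0,0.2],[0,0,0],0.4],[[0,0,0.5],[0,0,0],0.4],[[-0.3,0.2,0.6],[0,0,0],0.4],[[-0.5,0.5,0.6],[0,0,0],0.4]]}}

```text
clock: 28.22
tcp_pos: [394.6, 279.6, 320.7]
orientation: [[-0.998, -0.064, 0.002], [-0.064, 0.998, 0.001], [-0.002, 0.001, -1.0]]
ft_force: [0.7, 0.9, 0.1]
width: 51.5
```

Call:
{"op": "move_arm", "data": {"plan": [[[-0.2,0.35,0],[0,0,0],0.4],[[-0.4,0.7,0],[0,0,0],0.4],[[-0.5,0.9,0],[0,0,0],0.4],[[-0.5,0.9,0],[0,0,0],0.4],[[-0.5,0.9,0],[0,0,0],0.4]]}}

```text
clock: 28.85
tcp_pos: [320.5, 413.9, 319.1]
orientation: [[-0.998, -0.066, -0.0], [-0.066, 0.998, -0.0], [0.0, -0.0, -1.0]]
ft_force: [0.1, -0.5, 0.6]
width: 51.5
```

```bash
python3 mid.py 106 470.5 204; python3 - <<'E'
from h import *
for n in("side","top"):
    f=bot.grab_frame(n); P=cloud(f); h=cv2.cvtColor(f["pixels"],cv2.COLOR_RGB2HSV).astype(int); z=P[...,2]
    m=((h[...,0]<8)|(h[...,0]>172))&(h[...,1]>120)&(h[...,2]>60)&(z>205)&(z<280)&(abs(P[...,1]-204)<60); print(n,m.sum(),P[m].mean(0))
    a=(abs(P[...,0]-540)<50)&(abs(P[...,1]-210)<40)&(z>204)&(z<222); q=P[a][:,:2]; 
    w=np.linalg.svd(q-q.mean(0),full_matrices=False)[2][0]; print(" arm dir deg",np.degrees(np.arctan2(w[1],w[0]))%180)
    for q in("steel_bar","alu_bar","polish_bottle","powder_jar","brush","loupe"): print(q,[np.round(d["xyz"]).tolist() for d in bot.look_for(f,q)[:1]],end=" ")
    print()
s=bot.read_state();print(s["tcp_pos"],s["clock"])
a=cv2.imread("pics/side_mid.png");b=cv2.imread("pics/top_mid.png")[150:260,230:320]
cv2.imwrite("pics/fx4.png",cv2.hconcat([cv2.resize(a,(470,294),interpolation=3),cv2.resize(b,(241,294),interpolation=2)]))
E
```

```text
side 216 ends-mid [468.7 203.8] len 149.3 width 19.2 axis 94.2 line at [469.5 195.2] [5 7 4 6 5 5 5 4 5]
top 152 ends-mid [468.6 204.4] len 149.1 width 16.2 axis 93.6 line at [468.6 199.8] [5 5 3 0 0 0 0 0 0]
side 101 [468.45348071 200.7771533  242.03885937]
 arm dir deg 4.578358157851824
steel_bar [[410.0, -259.0, 38.0]] alu_bar [[477.0, -266.0, 38.0]] polish_bottle [[684.0, -133.0, 76.0]] powder_jar [[729.0, -306.0, 54.0]] brush [[607.0, 470.0, 16.0]] loupe [[504.0, 201.0, 214.0]] 
top 45 [470.24690818 202.74579603 255.49666317]
 arm dir deg 3.734739661929609
steel_bar [[415.0, -269.0, 35.0]] alu_bar [[483.0, -274.0, 36.0]] polish_bottle [[694.0, -117.0, 86.0]] powder_jar [[742.0, -304.0, 61.0]] brush [[618.0, 474.0, 20.0]] loupe [[476.0, 462.0, 23.0]] 
[320.33598097 414.34107883 319.24052102] 29.65
```

View pics/fx4.png

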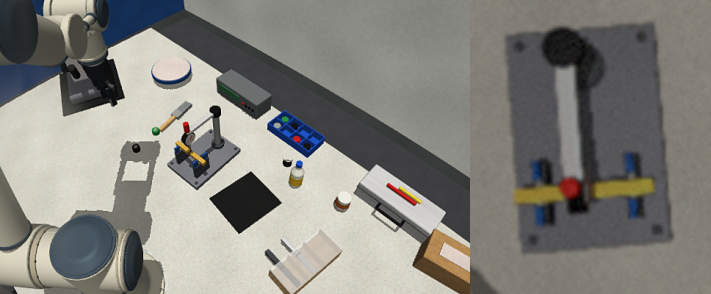

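The bar lies across the rollers with the gauge over its middle. The knob reads y≈203 against the bar middle at 204, and the surroundings look unchanged. Handing in.

```bash
python3 -c "
from workcell import bot
print(bot.job_done())"
```

```text
the job is handed in; nothing more can be done
None
```

The job is done and handed in at about 30 s on the robot's clock; the hand-in reported no verdict.

**What I did**
- I swung the gauge arm out to about 71° from centre (about 56° of swing).
- I pulled the brass bar out of the rack by its end and laid it flat on the mat. Its middle came within about 3 mm of the mat's.
- I took the bar by its middle and set it on the two rollers between the ears, with about 15 N of contact force.
- I then swung the gauge arm back over the bar.

**Last checks**
- **Bar:** its middle is at about (468.7, 204.1), against the measured roller middle of (470.5, 203.8). Its axis is at 93.6–94.2°, against about 93.8° for the fixture.
- **Gauge:** the top camera puts the knob at (470.2, 202.7), about 1.5 mm from the bar's middle along its length. The arm's direction is 3.7–4.6°, against about 3.8° for the fixture.
- **Robot:** it has backed off with the gripper open, touching nothing.

**What went wrong or disagreed**
- **First swing back:** it ended about 5 mm off because the knob had slipped along the pads. I regrasped it with the jaws across the swing direction to centre it.
- **Camera difference:** the side camera shows the knob about 2 mm lower in y (200.8), because it sees mostly one face of the knob.
- **Loupe and pucks:** the trained network's final loupe reports were false hits, and it did not report the pucks reliably. I judged these only by eye, and the last picture showed nothing moved. The other two bars, the bottle, jar and brush read within a few mm of their starting positions (8 mm at most).

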